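Load the barrel tumbler with flame-cut lugs

ROBOT

A 6-joint arm with a two-finger parallel gripper is mounted at the origin on the work surface. World frame = base frame: x ahead of the robot, y to its left, z up, the work surface at z = 0. Lengths are in m, angles in rad, forces in N, time in s.
With the tool pointing down it reaches from about 0.35 to 0.775 m from the base axis. Payload 7.3 kg.
Tool frame: the origin (TCP) lies midway between the tips of the shut fingers; the grasp point (between the pads) lies 19 mm behind it; z points along the fingers, y is the line along which they close (so a half turn about z gives the same grasp; the last joint's range is limited). The gripper opens to 92 mm and grips with 3 to 60 N. Pads are 19 mm wide; open, the fingers measure 130 mm over their backs; the gripper's body (75 mm by 190 mm) begins 47 mm behind the grasp point.
Start: joints at [0.997, 0.342, 1.524, -0, 1.275, -0.146], TCP at [0.218, 0.478, 0.227] pointing down, gripper open.
Joint ranges: [-2.53, 2.53], [-0.77, 2.02], [0.04, 2.7], [-1, 4.14], [0.28, 2.66], [-3.11, 3.11]. Speed limits (rad/s): [2.57, 2.57, 3.14, 3.14, 3.14, 3.14].

INTERFACE

Orientations are given as [roll, pitch, yaw] about the fixed x, y, z axes, in that order (R = Rz(yaw) Ry(pitch) Rx(roll)).
In Python, from cell import monitor, vision, workorder gives the robot as it stands.
- The arm moves only by the tool move_arm, never from a script. Its argument "rows" is a list of rows, each a list of 5 numbers: the shift along the world's x, y, z in mm, then the turn about the world's z in rad, then the closure, from -1 (fully open) to 1 (shut). A call has 1 to 12 rows; each row shifts and turns the commanded pose from where the row before left it; what a row does not reach is not made up. A row lasts 1/10 s, in which the tool goes at most 50 mm and 8.59 degrees, less where a joint would pass 70% of its speed; a pose out of reach is approached as far as the arm can. A call is refused whole if a number of a shift passes 50 or a number of a turn 0.15, either way. A call with a gripper value outside its range is refused whole. The fingers move at their own pace and stop on an object; "newtons" is the grip in N (left out, the last holds). Time passes only in rows, so rows that do not move let the fingers close. It gives the time, the measured TCP pose, the force, the opening and the grip force at its end, in the units of the state.
- monitor.observe(): the state, without advancing time (a new reading comes with each control period).
- vision.read_camera(name): name is "scene" or "top" or "wrist"; returns the picture (420x560x3 uint8, red, green, blue); there is no depth.
- vision.get_calibration(name): a dict with "K" (3x3 intrinsics, pixels), "k1" (the pictures are not rectified: a ray, as slopes to the right and down, at radius r is drawn at 1 + k1 r^2 times it, then the intrinsics apply), "T" (4x4, takes a point from camera to world coordinates); the wrist camera has in their place "mount" (4x4, takes a point from camera to tool coordinates, whose origin is the TCP and whose axes are the flange's). Camera axes: x right, y up, looking along -z (the intrinsics and any distortion apply to the point x, -y, -z); pixel columns grow to the right and rows downward; lengths in m; the calibration is good to about 2 mm. A picture is of the moment at which its call begins: read the wrist's pose just before it. get_calibration takes no time and is no camera call.
- workorder.hand_in(): hands the job in; it is judged then, once.
The state is a dict: "time": time; "qpos": joint angles; "qvel": joint speeds; "joint_efforts": joint torques, N m; "tool_pos": TCP position; "tool_rot": TCP orientation; "contact_force": force on the tool from outside, world axes, zero at the start; "torque": the same for the moment, N m; "opening": finger opening in m; "grip_force": force on a finger pad.
Only numpy, scipy, OpenCV 4.12 (cv2) and the standard library are available. Lean on these libraries where they do the work, as an engineer would, in place of code of your own. Each camera call takes 0.05 s, during which the arm holds its last target. There are 200 camera calls.

TASK

The flame-cut lugs on the bench (the small plates with one rounded end and a hole) are to be tumbled. Turn the tumbler's barrel by its handwheel until the index stud on the rim, hidden underneath at first, stands right at the top, so that the hatch faces straight up, and let it stand there by itself; then slide the hatch cover fully open, put every lug through the hatch into the barrel, and slide the cover fully shut again. Keep the hatch facing up while it is open and to the end, and leave the other things on the bench where they lie.

Things in the scene. Friction and masses are not known exactly. Their poses are not given: they have to be found in the camera images.
- hatch (a point): Centre of the barrel's hatch opening, on the outer face, 95 mm from the axle line. Its frame turns with the barrel: y along the level axle (handwheel at the -y end), z straight out of the hatch; hatch up = z vertical, this point 250 mm above the bench. Opening 82 mm (x) by 100 mm (y), wall 5 mm. Round end flanges stand 18 mm above the hatch face, 60 mm (+y) and 180 mm (-y) from this point.
- drum (a point): Centre of the barrel's inside, on the axle line, 155 mm above the bench; frame as the hatch's. Inside, the barrel is six-sided, 180 mm across the flats and 240 mm long; with the hatch up its flat floor lies 185 mm below the mouth. A plain balance plate without a grip is fixed on the face opposite the hatch. A grey gear motor, up to 212 mm high, stands at the +y end.
- wheel (a point): Centre of the grey spoked handwheel on the -y end of the axle, fixed to the barrel; frame as the hatch's, 155 mm above the bench. Rim: round bar 20 mm thick, centre line radius 90 mm, outside diameter 200 mm; four spokes at 45 degrees to the stud. On its +y side a pedestal (top 187 mm above the bench) is 35 mm from the rim, the barrel's flange 67 mm. Nothing on its -y side.
- stud (a point): Tip of the index stud, a plain steel pin 12 mm thick standing 15 mm out of the handwheel's rim, 115 mm from the axle, on the hatch's side: stud at the top = hatch facing straight up. At the start it is in the lower half, out of sight from above.
- barrel (a joint): Turn of barrel and handwheel, rad, right-handed about the hatch frame's +y: 0 = stud and hatch at the top (so is 6.283); as it grows the top of the wheel moves to +x (away from the robot). No stops. Starts between 2.0 and 4.3. Balanced and stiff: 0.5 N m, 5 to 6 N at the rim; stays where it is left.
- cover (a joint): Slide of the hatch cover in its guides on the barrel, m: 0 = fully shut (at the start), 0.112 = fully open. It slides along the axle towards the handwheel (-y of the hatch's frame) against about 2.5 N and stays where it is left.
- cover_handle (a point): Middle of the cover's grip: a bar 56 mm long (x), 12 mm wide (y) and 12 mm high on two feet, its top 26 mm above the cover's plate, its underside 14 mm above it; this point 20 mm above the plate's top. Plate 88 x 110 x 4 mm. Shut, it is right over the hatch's centre. Frame as the hatch's.
- lug0_mid (a point): Centre, 7.5 mm above the underside, of a flame-cut steel lug: flat plate 60 x 32 x 15 mm, one end square, the other round with a dark 15 mm hole; 0.15 to 0.3 kg; x along its length, rounded end to +x, z up. Three to five lugs lie flat on the bench to the robot's right; absent ones are None from the start.
- lug1_mid (a point): Centre, 7.5 mm above the underside, of a flame-cut steel lug: flat plate 60 x 32 x 15 mm, one end square, the other round with a dark 15 mm hole; 0.15 to 0.3 kg; x along its length, rounded end to +x, z up. Three to five lugs lie flat on the bench to the robot's right; absent ones are None from the start.
- lug2_mid (a point): Centre, 7.5 mm above the underside, of a flame-cut steel lug: flat plate 60 x 32 x 15 mm, one end square, the other round with a dark 15 mm hole; 0.15 to 0.3 kg; x along its length, rounded end to +x, z up. Three to five lugs lie flat on the bench to the robot's right; absent ones are None from the start.
- lug3_mid (a point): Centre, 7.5 mm above the underside, of a flame-cut steel lug: flat plate 60 x 32 x 15 mm, one end square, the other round with a dark 15 mm hole; 0.15 to 0.3 kg; x along its length, rounded end to +x, z up. Three to five lugs lie flat on the bench to the robot's right; absent ones are None from the start.
- lug4_mid (a point): Centre, 7.5 mm above the underside, of a flame-cut steel lug: flat plate 60 x 32 x 15 mm, one end square, the other round with a dark 15 mm hole; 0.15 to 0.3 kg; x along its length, rounded end to +x, z up. Three to five lugs lie flat on the bench to the robot's right; absent ones are None from the start.
- ring_blank: Bystander: flat steel ring 54 mm across, 12 mm high, among the lugs; origin under its centre.
- pipe_cap: Bystander: steel round blank 40 mm across, 22 mm high, among the lugs; origin under its centre.
- coupon: Bystander: square steel test plate 50 x 50 x 8 mm without hole, among the lugs; origin under its centre.
- brush: Bystander: brush lying near the robot on the right.
- firebrick: Bystander: pale half firebrick lying flat, 115 x 114 x 32 mm, at the back of the bench; origin under its centre.
- soapstone: Bystander: white soapstone stick 110 x 13 x 6 mm, beyond the lugs.
- lighter: Bystander: spark lighter of bent wire, 190 mm long, near the robot on the right.
Mind the look-alikes: they are no part of the job. What is shaped like the part that bears lug2_mid but brown or yellow is not meant. What is shaped like the part that bears lug0_mid but blue or red is not meant.

How it is judged:
By the outcome, as a careful person would: the job done as asked, in the order asked, and still so for the second after the job is handed in, with the robot touching nothing.
Of lug0, lug1, lug2, lug3, lug4 only 3 to 5 are there at a start; the rules pass over those that are not, and their reading is None.
At some moment in a run one of lug0, lug1, lug2, lug3, lug4 may be knocked a few centimetres aside while the robot is not near it.
It also fails if it takes over 210 s, if anything falls off the work surface, if the arm or the gripper's body presses on something with over 40 N, if the wrist force passes 120 N, or if a joint passes its speed limit or range.

## Working session

There is one attempt and no reset: what is moved stays moved. The work goes in short steps, Python scripts to look and compute and a tool call to move; the robot and the scene stay as the last step left them, time stands still between calls to the robot, and variables do not carry over. Pictures are saved under pics/ and viewed, at most 14 in all, crops included, and the job is handed in when it is done.

Besides the shell and the picture viewer there is one more tool, called after ">>>" by a JSON object that holds its "api" and its "payload", one argument or row to a line. move_arm: Moves the arm, as the interface text tells. Its arguments: {"type":"object","properties":{"rows":{"type":"array","items":{"type":"array","items":{"type":"number"}}},"newtons":{"type":"number"}},"required":["rows"]}

```bash
mkdir -p pics; ls; cat > h.py <<'E'
import numpy as np, cv2
from cell import monitor, vision, workorder
from scipy.spatial.transform import Rotation as R
def calib(n, st=None):
    c=vision.get_calibration(n); K=np.array(c["K"]); k1=c["k1"]
    if "T" in c: T=np.array(c["T"])
    else:
        W=np.eye(4); W[:3,:3]=R.from_euler('xyz',st["tool_rot"]).as_matrix(); W[:3,3]=st["tool_pos"]
        T=W@np.array(c["mount"])
    return K,k1,T
def snap(n,f,scale=1):
    st=monitor.observe(); im=vision.read_camera(n)
    cv2.imwrite(f,cv2.resize(im[:,:,::-1],None,fx=scale,fy=scale)); return im,calib(n,st),st
def ray(c,u,v):
    K,k1,T=c
    p=np.linalg.inv(K)@[u,v,1]; d=p[:2]/p[2]; s=d.copy()
    for _ in range(20): s=d/(1+k1*(s@s))
    return T[:3,3], T[:3,:3]@np.array([s[0],-s[1],-1])
def at_z(c,u,v,z):
    o,d=ray(c,u,v); return o+d*(z-o[2])/d[2]
def proj(c,P):
    K,k1,T=c; p=np.linalg.inv(T)@np.append(P,1); s=np.array([p[0],-p[1]])/-p[2]
    s=s*(1+k1*(s@s)); return (K@np.append(s,1))[:2]
E
python3 - <<'E'
from h import *
a,ca,st=snap("scene","pics/s0.png",1.4); b,cb,_=snap("top","pics/t0.png",1.4)
np.save("pics/s0.npy",a);np.save("pics/t0.npy",b)
print(st)
for c in(ca,cb): print(c[0][0,0],c[1],c[2].round(3).tolist())
E
```

```text
pics
{'time': 0.0, 'qpos': array([ 9.97043540e-01,  3.42731779e-01,  1.52503637e+00, -3.26449942e-05,
        1.27537303e+00, -1.46018234e-01]), 'qvel': array([-9.90320299e-04,  1.12275277e-03, -6.81407125e-05,  7.38643650e-04,
        1.08358103e-03, -7.54529324e-04]), 'joint_efforts': array([-9.92117066e-06, -4.31260514e+01, -2.44213378e+01,  7.18127307e-02,
        5.61614684e-02, -1.50177661e-04]), 'tool_pos': array([0.21754819, 0.47735466, 0.2260335 ]), 'tool_rot': array([-3.14005607e+00, -1.94426324e-04,  2.71386748e+00]), 'contact_force': array([-0.65609556, -0.03994818, -0.43847572]), 'torque': array([-0.00114337,  0.00533795, -0.01923942]), 'grip_force': 0.0, 'opening': 0.09169667466290644}
417.90619101066704 0.015933586479488778 [[-0.875, -0.311, 0.37, 0.941], [0.483, -0.591, 0.646, 0.651], [0.018, 0.744, 0.667, 0.961], [0.0, 0.0, 0.0, 1.0]]
476.2046481690464 -0.021092144050415873 [[0.005, 0.988, -0.156, 0.342], [-1.0, 0.007, 0.016, -0.084], [0.017, 0.156, 0.988, 1.346], [0.0, 0.0, 0.0, 1.0]]
```

View pics/s0.png

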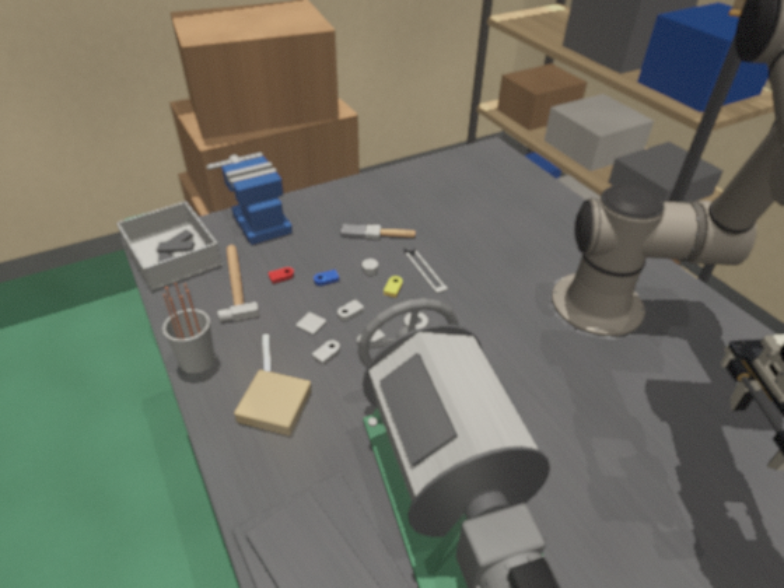

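View pics/t0.png

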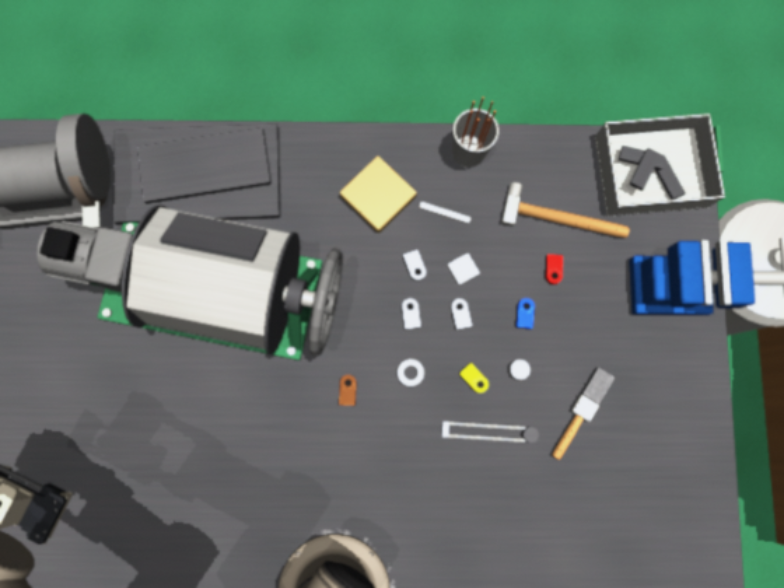

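```bash
python3 - <<'E'
import numpy as np, cv2
a=np.load("pics/s0.npy")[:,:,::-1];b=np.load("pics/t0.npy")[:,:,::-1]
A=cv2.resize(a[200:400,240:400],None,fx=3,fy=3,interpolation=cv2.INTER_CUBIC)[:600]
B=cv2.resize(b[140:265,20:260],None,fx=3.3,fy=3.3,interpolation=cv2.INTER_CUBIC)
cv2.imwrite("pics/a.png",A);cv2.imwrite("pics/b.png",B);print(A.shape,B.shape)
E
```

```text
(600, 480, 3) (412, 792, 3)
```

View pics/b.png

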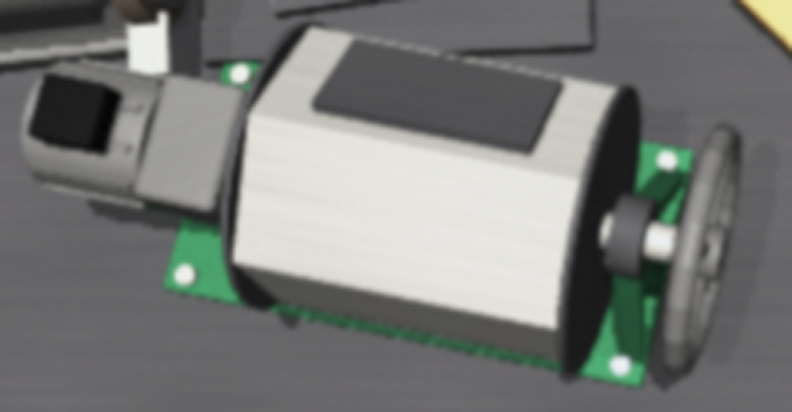

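View pics/a.png

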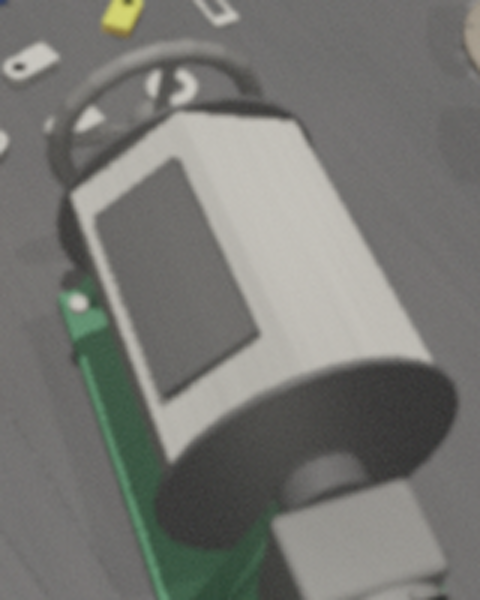

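```bash
cat > fit.py <<'E'
from h import *
from scipy.optimize import least_squares
cb=calib("top"); ca=calib("scene")
L=lambda u,v:(20+u/3.3,140+v/3.3)
S=lambda u,v:(240+u/3,200+v/3)
def W(p,q):  # barrel-frame (x,y,z) about axle, y from hatch
    x,y,yaw=p[:3]; return np.array([x,y,.155])+R.from_euler('z',yaw).apply(q)
def V(p,dphi,y):
    a=p[3]+np.radians(dphi); r=.095/np.cos(np.pi/6); return W(p,[r*np.sin(a),y,r*np.cos(a)])
obs=[(30,.06,L(318,26)),(-30,.06,L(250,112)),(-90,.06,L(236,264)),(30,-.18,L(622,88)),(-30,-.18,L(580,178)),(-90,-.18,L(560,330))]
obs2=[(30,-.18,S(70,190)),(-30,-.18,S(180,112)),(-90,-.18,S(297,122)),(30,.06,S(172,462)),(-30,.06,S(288,398)),(-90,.06,S(432,360))]
def f(p):
    r=[]
    for d,y,uv in obs: r+=list(proj(cb,V(p,d,y))-uv)
    for d,y,uv in obs2: r+=list(proj(ca,V(p,d,y))-uv)
    return r
if __name__=="__main__":
    s=least_squares(f,[.45,.15,-.2,.6],loss='soft_l1'); p=s.x
    print(p.round(4), np.round(s.fun,1).reshape(-1,2).tolist())
    np.save("p.npy",p)
    for n,q in dict(hatch=[0,0,.095],wheel=[0,-.262,0],wtop=[0,-.262,.1]).items(): 
        w=W(p,q); print(n,w.round(4)); c=proj(cb,w); print((c-[20,140])*3.3, (proj(ca,w)-[240,200])*3)
    for n,u,v in [("a",415,264),("b",411,314),("c",461,314)]: print(n,at_z(cb,u/1.4,v/1.4,.015).round(4))
E
python3 fit.py
```

```text
[ 0.5876  0.2698 -0.2022  0.6739] [[-1.4, 0.4], [0.2, 0.1], [-0.9, -0.9], [0.1, 1.0], [0.5, 1.1], [-0.8, -0.0], [-0.5, 0.4], [-1.7, -1.0], [-1.8, -1.4], [-1.5, 0.3], [4.0, -8.8], [0.2, 2.2]]
hatch [0.5876 0.2698 0.25  ]
[332.85749693 156.10883939] [284.42169674 301.97191367]
wheel [0.535  0.0132 0.155 ]
[702.78858981 253.26124702] [155.97536469 126.36527594]
wtop [0.535  0.0132 0.255 ]
[691.6962599  230.42749553] [160.53356673  43.17443095]
a [ 0.6407 -0.1551  0.015 ]
b [ 0.5374 -0.147   0.015 ]
c [ 0.5381 -0.2481  0.015 ]
```

>>> {"api": "move_arm", "payload": {
  "rows": [
    [0,0,50,0,0],
    [0,0,50,0,0],
    [0,0,50,0.05,0],
    [27,-39,0,0.05,0],
    [27,-39,0,0.05,0],
    [27,-39,0,0.075,0],
    [27,-39,0,0,0],
    [27,-39,0,0,0],
    [27,-39,0,0,0],
    [27,-39,0,0,0],
    [27,-39,0,0,0],
    [27,-39,0,0,0]
  ]
}}

```text
time: 1.3
tool_pos: [0.4614, 0.1249, 0.3766]
tool_rot: [3.141, -0.0, 2.939]
contact_force: [0.2, -0.1, -0.4]
opening: 0.0458
grip_force: 0.0
```

>>> {"api": "move_arm", "payload": {
  "rows": [
    [27,-39,0,0,0],
    [27,-39,0,0,0],
    [15,-18,0,0,0],
    [0,0,0,0,0],
    [0,0,0,0,0]
  ]
}}

```text
time: 1.8
tool_pos: [0.5296, 0.0306, 0.3761]
tool_rot: [3.141, -0.002, 2.938]
contact_force: [-0.5, 1.0, -0.4]
opening: 0.0462
grip_force: 0.0
```

```bash
python3 - <<'E'
from h import *
a,c,st=snap("wrist","pics/w1.png",1.4);np.save("pics/w1.npy",a)
print(st["tool_pos"],st["tool_rot"],st["opening"],st["time"],st["qpos"])
print(c[2].round(3))
from fit import W
p=np.load("p.npy")
for t in (-.8,-.4,0,.4,.8):print(t,proj(c,W(p,[.09*np.sin(t),-.262,.09*np.cos(t)]))*1.4)
E
```

```text
[0.52961164 0.03062604 0.37607391] [ 3.14133602e+00 -1.68505926e-03  2.93783842e+00] 0.04624499317185261 1.8 [-8.70289085e-02  2.87005494e-01  1.19914387e+00  4.52818945e-04
  1.65708698e+00 -1.45403213e+00]
[[ 0.201 -0.933 -0.297  0.45 ]
 [ 0.98   0.191  0.061  0.049]
 [ 0.    -0.303  0.953  0.534]
 [ 0.     0.     0.     1.   ]]
-0.8 [370.28164702 178.10736735]
-0.4 [369.32370318 230.05785379]
0 [369.69461725 288.01964512]
0.4 [371.24568427 335.66468567]
0.8 [373.42678091 362.73882085]
```

View pics/w1.png

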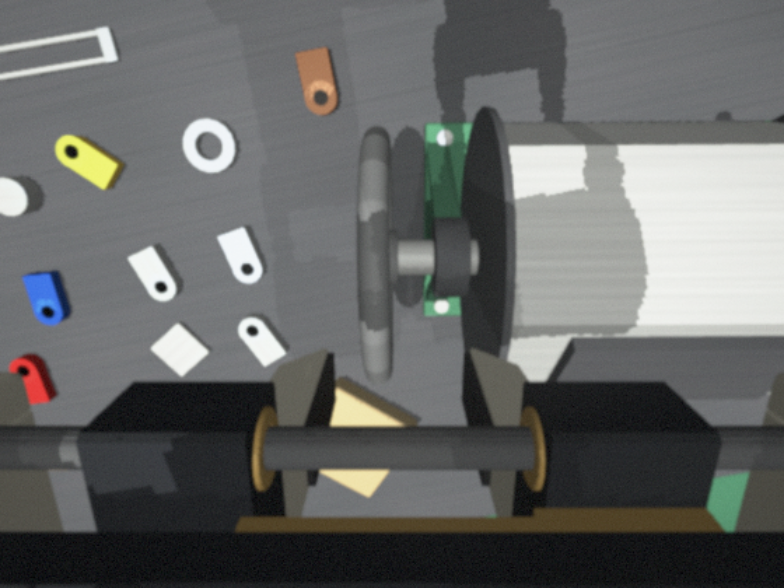

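>>> {"api": "move_arm", "payload": {
  "rows": [
    [-45,-5,0,0,0],
    [0,0,-50,0,0],
    [0,0,-50,0,0],
    [0,0,-40,0,0],
    [0,0,-22,0,0],
    [0,0,0,0,0.3],
    [0,0,0,0,1],
    [0,0,0,0,1],
    [0,0,0,0,1],
    [0,0,0,0,1]
  ],
  "newtons": 25
}}

```text
time: 2.85
tool_pos: [0.4851, 0.0234, 0.2166]
tool_rot: [-3.137, 0.003, 2.939]
contact_force: [-3.9, -10.1, 3.3]
opening: 0.0192
grip_force: 25.0
```

>>> {"api": "move_arm", "payload": {
  "rows": [
    [0,-2.5,-1,0,1],
    [9.1,-1.9,5.8,0,1],
    [9.8,-2,4.5,0,1],
    [10.3,-2.1,3.3,0,1],
    [10.6,-2.2,2,0,1],
    [10.8,-2.2,0.7,0,1],
    [10.8,-2.2,-0.7,0,1],
    [10.6,-2.2,-2,0,1],
    [10.3,-2.1,-3.3,0,1],
    [9.8,-2,-4.5,0,1],
    [9.1,-1.9,-5.8,0,1],
    [0,0,0,0,1]
  ]
}}

```text
time: 4.05
tool_pos: [0.5879, 0.0029, 0.215]
tool_rot: [3.14, 0.004, 2.939]
contact_force: [5.9, 2.7, -0.6]
opening: 0.0196
grip_force: 25.0
```

>>> {"api": "move_arm", "payload": {
  "rows": [
    [0,0,0,0,0],
    [0,0,0,0,0],
    [0,0,50,0,0],
    [0,0,20,0,0],
    [-40,8,0,0,0],
    [-40,8,0,0,0],
    [-21.2,4.8,0,0,0],
    [0,0,-45,0,0],
    [0,0,-25,0,0],
    [0,0,0,0,0.4]
  ]
}}

```text
time: 5.05
tool_pos: [0.4824, 0.0233, 0.2115]
tool_rot: [-3.141, -0.006, 2.939]
contact_force: [0.3, 0.0, 0.6]
opening: 0.0413
grip_force: 0.0
```

>>> {"api": "move_arm", "payload": {
  "rows": [
    [0,0,0,0,1],
    [0,0,0,0,1],
    [0,0,0,0,1],
    [0,0,0,0,1]
  ]
}}

```text
time: 5.45
tool_pos: [0.4858, 0.0233, 0.2152]
tool_rot: [3.141, 0.003, 2.939]
contact_force: [-0.6, 1.0, 6.0]
opening: 0.0193
grip_force: 25.0
```

>>> {"api": "move_arm", "payload": {
  "rows": [
    [0,0,0,0,1],
    [9.1,-1.9,5.8,0,1],
    [9.8,-2,4.5,0,1],
    [10.3,-2.1,3.3,0,1],
    [10.6,-2.2,2,0,1],
    [10.8,-2.2,0.7,0,1],
    [10.8,-2.2,-0.7,0,1],
    [10.6,-2.2,-2,0,1],
    [10.3,-2.1,-3.3,0,1],
    [9.8,-2,-4.5,0,1],
    [9.1,-1.9,-5.8,0,1],
    [0,0,0,0,1]
  ]
}}

```text
time: 6.65
tool_pos: [0.5877, 0.003, 0.2141]
tool_rot: [3.14, 0.003, 2.939]
contact_force: [4.9, 3.1, -1.3]
opening: 0.0192
grip_force: 25.0
```

>>> {"api": "move_arm", "payload": {
  "rows": [
    [0,0,0,0,0],
    [0,0,0,0,0],
    [0,0,50,0,0],
    [0,0,50,0,0],
    [-40,8,40,0,0],
    [-40,8,0,0,0],
    [0,0,0,0,0],
    [0,0,0,0,0]
  ]
}}

```text
time: 7.45
tool_pos: [0.5104, 0.0174, 0.3494]
tool_rot: [-3.141, 0.001, 2.939]
contact_force: [0.9, -0.7, 0.1]
opening: 0.0463
grip_force: 0.0
```

```bash
python3 - <<'E'
from h import *
a,c,st=snap("wrist","pics/w2.png",1.4);np.save("pics/w2.npy",a)
b,cb,_=snap("top","pics/t2.png");np.save("pics/t2.npy",b)
print(st["tool_pos"],st["tool_rot"],st["opening"],st["time"],st["contact_force"])
from fit import W
p=np.load("p.npy")
for t in (-.2,0,.2):print(t,proj(c,W(p,[.115*np.sin(t),-.260,.115*np.cos(t)]))*1.4,proj(c,W(p,[.109*np.sin(t),-.0,.109*np.cos(t)]))*1.4)
E
```

```text
[0.51040283 0.01737543 0.34942649] [-3.14143756e+00  1.18912379e-03  2.93884653e+00] 0.0463446570874007 7.45 [ 0.90993963 -0.74483999  0.0818774 ]
-0.2 [400.41971422 303.70187325] [886.54854186 302.59110057]
0 [400.3360651  345.75628215] [878.12622445 341.48647216]
0.2 [400.22478321 382.1480538 ] [862.87384205 375.35929334]
```

View pics/w2.png

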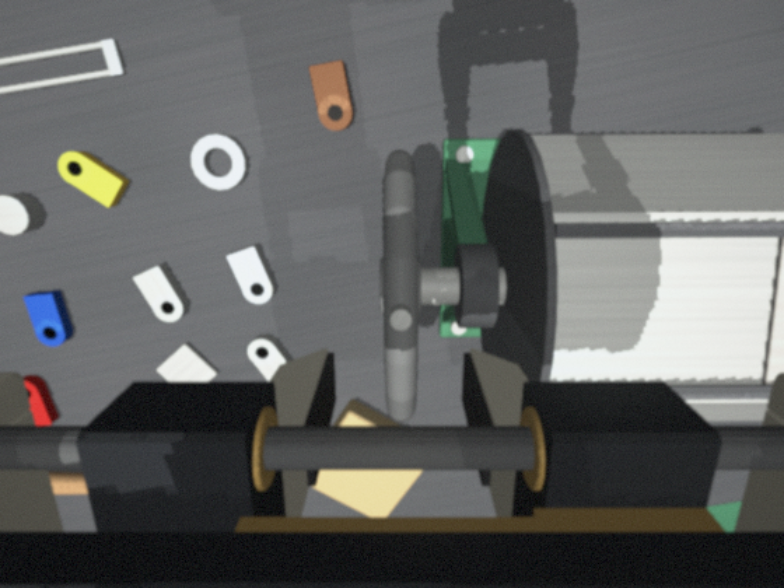

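>>> {"api": "move_arm", "payload": {
  "rows": [
    [40,-8,-30,0,0],
    [0,0,-46,0,0],
    [0,0,-46,0,0.3],
    [0,0,0,0,1],
    [0,0,0,0,1],
    [0,0,0,0,1],
    [0,0,0,0,1],
    [5.3,-1.1,-1.2,0,1],
    [5.3,-1.1,-1.3,0,1],
    [0,0,0,0,1]
  ]
}}

```text
time: 8.55
tool_pos: [0.5618, 0.0081, 0.227]
tool_rot: [3.14, 0.002, 2.939]
contact_force: [-0.9, 4.5, 1.4]
opening: 0.0194
grip_force: 25.0
```

>>> {"api": "move_arm", "payload": {
  "rows": [
    [0,0,0,0,0],
    [0,0,0,0,0],
    [0,0,46,0,0],
    [0,0,46,0,0],
    [-40,8,30,0,0],
    [-30,6,0,0,0],
    [0,0,0,0,0],
    [0,0,0,0,0]
  ]
}}

```text
time: 9.35
tool_pos: [0.4916, 0.0209, 0.3471]
tool_rot: [-3.141, 0.002, 2.939]
contact_force: [-0.2, -0.3, -0.2]
opening: 0.0457
grip_force: 0.0
```

```bash
python3 - <<'E'
from h import *
a,c,st=snap("wrist","pics/w3.png",1.4);np.save("pics/w3.npy",a)
b,cb,_=snap("top","pics/t3.png");np.save("pics/t3.npy",b)
print(st["tool_pos"],st["tool_rot"],st["time"],st["contact_force"])
from fit import W
p=np.load("p.npy")
for t in (-.1,0,.1):print(t,proj(c,W(p,[.115*np.sin(t),-.260,.115*np.cos(t)])),proj(cb,W(p,[.115*np.sin(t),-.260,.115*np.cos(t)])))
A=cv2.resize(a[200:290,250:340,::-1],None,fx=6,fy=6,interpolation=cv2.INTER_CUBIC)[:,:300]
B=cv2.resize(b[140:240,50:240,::-1],None,fx=4,fy=4,interpolation=cv2.INTER_CUBIC)
o=np.zeros((600,800,3),np.uint8); o[:400,:760]=B; 
A=cv2.resize(a[195:295,250:450,::-1],None,fx=4,fy=4,interpolation=cv2.INTER_CUBIC)[:200]; 
cv2.imwrite("pics/m3.png",B); cv2.imwrite("pics/n3.png",cv2.resize(a[130:300,240:420,::-1],None,fx=3.5,fy=3.5,interpolation=cv2.INTER_CUBIC))
E
```

```text
[0.49164053 0.02089338 0.34709309] [-3.14130837e+00  2.18796797e-03  2.93861961e+00] 9.35 [-0.20617516 -0.27230474 -0.22420403]
-0.1 [286.39584694 257.19785544] [227.10506935 213.3730365 ]
0 [286.36209361 271.3640312 ] [228.19646407 208.50165645]
0.1 [286.32199859 284.42923816] [229.32851607 203.73523841]
```

View pics/n3.png

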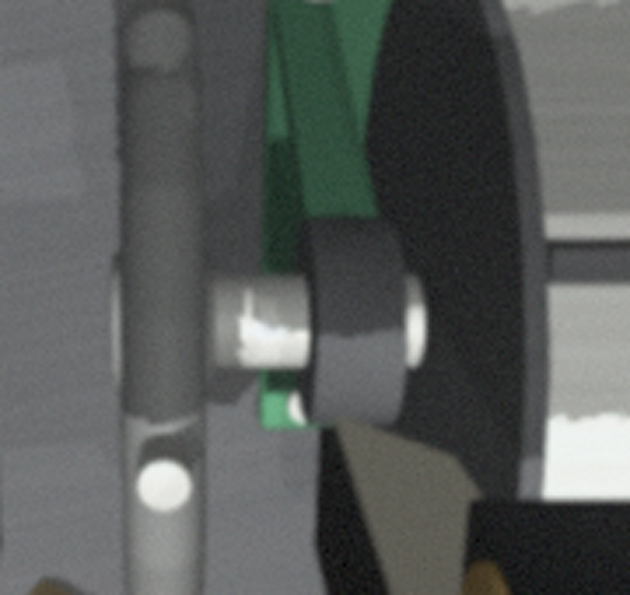

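View pics/m3.png

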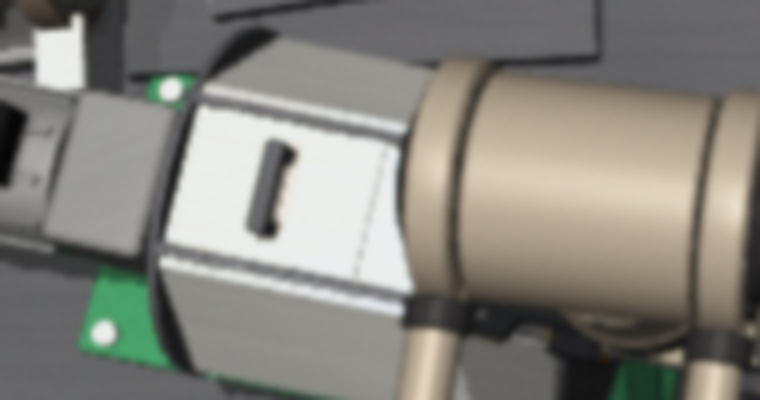

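```bash
python3 - <<'E'
from h import *
from fit import W
p=np.load("p.npy"); st=monitor.observe(); c=calib("wrist",st); cb=calib("top")
q=lambda u,v:((u-240)*3.5,(v-130)*3.5)
for y in(-.235,-.21): 
  for z in (-.012,0,.012): print(y,z,q(*proj(c,W(p,[z,y,0]))))
r=.095/np.cos(np.pi/6)
for t in(-.05,0,.05):
  for d in(30,-30):
    a=t+np.radians(d); u=proj(cb,W(p,[r*np.sin(a),.06,r*np.cos(a)])); print(t,d,(u-[50,140])*4)
print((proj(cb,W(p,[0,0,.125]))-[50,140])*4)
for s in(.028,-.028): print((proj(cb,W(p,[s,0,.125]))-[50,140])*4)
E
```

```text
-0.235 -0.012 (np.float64(243.4512989097911), np.float64(275.9656386623725))
-0.235 0 (np.float64(242.5611707048226), np.float64(313.4925305988649))
-0.235 0.012 (np.float64(241.68795841378804), np.float64(350.28455513181757))
-0.21 -0.012 (np.float64(326.4861335644496), np.float64(276.0181676778079))
-0.21 0 (np.float64(324.77562423554787), np.float64(313.54314681032866))
-0.21 0.012 (np.float64(323.09760465919703), np.float64(350.3333550478952))
-0.05 30 [205.53581082  86.60300061]
-0.05 -30 [159.45225181 266.75780858]
0 30 [209.23143563  80.11722409]
0 -30 [159.75695911 258.15066026]
0.05 30 [212.98306628  74.00051355]
0.05 -30 [160.27835997 249.36251763]
[267.2021933  177.58551308]
[279.82803808 130.9850143 ]
[254.49267733 224.5647841 ]
```

>>> {"api": "move_arm", "payload": {
  "rows": [
    [0,-46,0,0,0],
    [0,-46,0,0,0],
    [0,-46,0,0,0],
    [0,-46,0,0,0],
    [0,-46,0,0,0],
    [0,-40,0,0,0],
    [0,0,0,0,0],
    [0,0,0,0,0]
  ]
}}

```text
time: 10.25
tool_pos: [0.4917, -0.25, 0.3448]
tool_rot: [3.14, -0.002, 2.936]
contact_force: [1.2, 0.1, -0.3]
opening: 0.0459
grip_force: 0.0
```

```bash
python3 - <<'E'
from h import *
a,c,st=snap("wrist","pics/w4.png",1.4);np.save("pics/w4.npy",a)
b,cb,_=snap("top","pics/t4.png");np.save("pics/t4.npy",b)
s,_,_=snap("scene","pics/s4.png");np.save("pics/s4.npy",s)
print(st["tool_pos"],st["tool_rot"],st["time"])
B=cv2.resize(b[140:260,55:250,::-1],None,fx=4,fy=4,interpolation=cv2.INTER_CUBIC)
cv2.imwrite("pics/m4.png",B)
E
```

```text
[ 0.49174973 -0.24998216  0.34482914] [ 3.14035273e+00 -2.12150061e-03  2.93646279e+00] 10.25
```

View pics/m4.png

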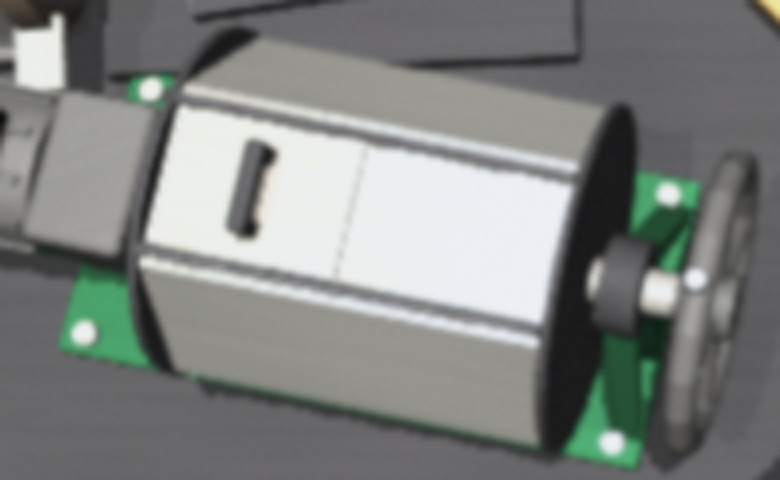

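```bash
python3 - <<'E'
from fit import *
M=lambda u,v:np.array([55+u/4,140+v/4])
r=.095/np.cos(np.pi/6)
lines=[(90,M(258,38),M(605,106)),(30,M(185,88),M(578,165)),(-30,M(140,260),M(540,345)),(-90,M(175,372),M(540,445))]
def f2(q,full=False):
    x,y,yaw,t,yw=q; p=[x,y,yaw,t]; o=[]
    def ld(a,b,uv):
        A,B=proj(cb,W(p,a)),proj(cb,W(p,b)); n=np.array([-(B-A)[1],(B-A)[0]]); n/=np.linalg.norm(n); return (uv-A)@n
    for d,u1,u2 in lines:
        a=t+np.radians(d); e=[[r*np.sin(a),yy,r*np.cos(a)] for yy in(.06,-.18)]
        o+=[ld(*e,u1),ld(*e,u2)]
    o+=[ld([0,-.2,0],[0,-.25,0],M(658,293))]
    st=proj(cb,W(p,[.115*np.sin(t),yw,.115*np.cos(t)])); o+=list(st-M(696,279))
    ha=W(p,np.array([.121*np.sin(t),0,.121*np.cos(t)])); o+=list(proj(cb,ha)-M(254,189))
    # plate edges y=-.055 seam
    return np.array(o)
p=np.load("p.npy")
s=least_squares(f2,[*p[:3],0,-.26],loss='soft_l1',f_scale=.5)
print(s.x.round(4),s.fun.round(2))
E
```

```text
[ 0.5873  0.2659 -0.1932 -0.0431 -0.2584] [-0.07 -0.31  0.57  0.21 -1.45 -0.45  0.22 -0.1   0.31  0.02 -0.11  0.02
 -0.1 ]
```

>>> {"api": "move_arm", "payload": {
  "rows": [
    [0,45,0,0,0],
    [10,45,0,0,0],
    [10,45,0,0,0],
    [20,45,0,0,0],
    [10,45,0,0,0],
    [11,35,-20,0,0],
    [0,0,-49,0,0],
    [0,0,-48,0,0],
    [0,0,0,0,0.5],
    [0,0,0,0,1],
    [0,0,0,0,1],
    [0,0,0,0,1]
  ]
}}

```text
time: 11.6
tool_pos: [0.5539, 0.0097, 0.2324]
tool_rot: [-3.139, 0.006, 2.939]
contact_force: [0.1, 2.6, 4.9]
opening: 0.0199
grip_force: 25.0
```

>>> {"api": "move_arm", "payload": {
  "rows": [
    [0,0,0,0,1],
    [0,0,0,0,1]
  ]
}}

```text
time: 11.8
tool_pos: [0.554, 0.0098, 0.2324]
tool_rot: [-3.14, 0.006, 2.938]
contact_force: [-1.8, -5.3, 7.4]
opening: 0.0197
grip_force: 25.0
```

>>> {"api": "move_arm", "payload": {
  "rows": [
    [2.5,-0.5,-0.4,0,1],
    [2,-0.4,-0.3,0,1],
    [0,0,0,0,1],
    [0,0,0,0,1]
  ]
}}

```text
time: 12.2
tool_pos: [0.5574, 0.0091, 0.2315]
tool_rot: [-3.14, 0.003, 2.938]
contact_force: [-3.6, -4.3, 7.8]
opening: 0.0191
grip_force: 25.0
```

>>> {"api": "move_arm", "payload": {
  "rows": [
    [0,0,0,0,0],
    [0,0,0,0,0],
    [0,0,46,0,0],
    [0,0,46,0,0],
    [-40,8,26,0,0],
    [-26,5,0,0,0],
    [0,0,0,0,0],
    [0,0,0,0,0]
  ]
}}

```text
time: 13.0
tool_pos: [0.4912, 0.0235, 0.3472]
tool_rot: [3.141, 0.002, 2.939]
contact_force: [0.1, -1.1, 0.2]
opening: 0.0461
grip_force: 0.0
```

```bash
python3 - <<'E'
from fit import *
a,c,st=snap("wrist","pics/w5.png");print(st["tool_pos"],st["time"])
def stud(a):
    g=cv2.cvtColor(a,cv2.COLOR_RGB2GRAY)[250:290,270:302].astype(float); m=g>200; m=m.astype(np.uint8)
    n,l,s,ce=cv2.connectedComponentsWithStats(m); return [(s[i,4],ce[i]+[270,250]) for i in range(1,n) if s[i,4]>20]
print(stud(a),stud(np.load("pics/w3.npy")))
p=[.5873,.2659,-.1932]
for t in(-.05,0,.05):print(t,proj(c,W(p,[.115*np.sin(t),-.2584,.115*np.cos(t)])))
g=a.mean(2)
for col in (310,316,322): print(col,g[195:250:1,col].round().astype(int).tolist())
print(proj(c,W(p,[0,-.235,0])),proj(c,W(p,[-.0125,-.235,0])),proj(c,W(p,[.0125,-.235,0])))
E
```

```text
[0.49122212 0.02353243 0.34721348] 13.0
[(np.int32(142), array([282.98591549, 275.04225352]))] [(np.int32(149), array([286.33557047, 268.38926174]))]
-0.05 [279.78883175 268.88632662]
0 [279.87704413 275.78884189]
0.05 [279.96863174 282.41305553]
310 [67, 68, 68, 67, 67, 65, 69, 65, 65, 66, 69, 70, 67, 71, 77, 92, 106, 121, 140, 148, 161, 173, 180, 187, 200, 216, 227, 232, 238, 241, 241, 238, 233, 231, 223, 219, 212, 204, 195, 179, 145, 103, 81, 86, 90, 98, 109, 117, 114, 114, 114, 113, 114, 119, 116]
316 [41, 37, 43, 35, 40, 41, 44, 37, 44, 40, 46, 47, 43, 45, 66, 84, 91, 104, 105, 117, 128, 139, 141, 149, 150, 155, 163, 170, 189, 216, 231, 238, 240, 236, 231, 229, 224, 220, 208, 189, 147, 98, 56, 48, 54, 48, 64, 91, 124, 136, 140, 141, 141, 140, 137]
322 [42, 41, 37, 40, 40, 38, 39, 38, 40, 37, 37, 40, 39, 43, 65, 81, 94, 102, 108, 117, 120, 125, 126, 133, 135, 142, 144, 149, 162, 187, 218, 231, 232, 229, 224, 218, 213, 206, 193, 175, 142, 88, 57, 45, 48, 47, 54, 69, 105, 145, 183, 203, 208, 208, 198]
[303.01530529 222.59317191] [303.11603805 211.53015166] [302.9165074 233.4309212]
```

>>> {"api": "move_arm", "payload": {
  "rows": [
    [0,10,45,0,0],
    [10,45,0,0.01,0],
    [10,45,0,0,0],
    [10,45,0,0,0],
    [10,45,0,0,0],
    [9,45,0,0,0],
    [0,9,0,0,0],
    [0,0,0,0,0],
    [0,0,0,0,0]
  ]
}}

```text
time: 13.95
tool_pos: [0.5405, 0.2665, 0.3909]
tool_rot: [-3.141, -0.001, 2.948]
contact_force: [0.5, -0.7, 0.8]
opening: 0.0458
grip_force: 0.0
```

```bash
python3 - <<'E'
from fit import *
a,c,st=snap("wrist","pics/w6.png",1.4);print(st["tool_pos"],st["time"])
p=[.5873,.268,-.1932]
for q in ([0,0,.125],[.028,0,.125],[-.028,0,.125],[0,.06,.113],[0,-.18,.113]):print(q,proj(c,W(p,q))*1.4)
E
```

```text
[0.54052188 0.26653367 0.39087122] 13.95
[0, 0, 0.125] [412.74668224 355.96129899]
[0.028, 0, 0.125] [412.27605696 396.94925621]
[-0.028, 0, 0.125] [413.24466175 312.52582222]
[0, 0.06, 0.113] [507.69402861 347.84874162]
[0, -0.18, 0.113] [126.17063516 347.14710271]
```

View pics/w6.png

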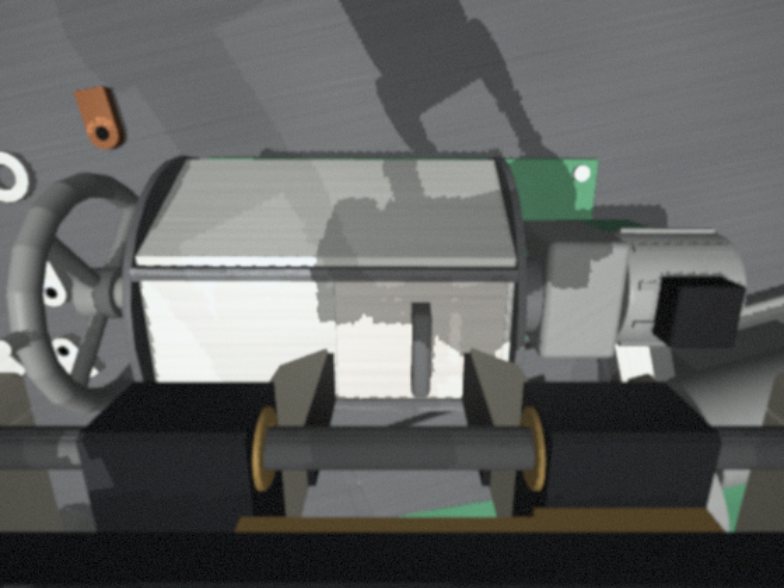

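>>> {"api": "move_arm", "payload": {
  "rows": [
    [46,4.5,0,0,0],
    [0,0,-45,0,0],
    [0,0,-45,0,0],
    [0,0,-25,0,0],
    [0,0,-16,0,0],
    [0,0,0,0,0.3],
    [0,0,0,0,0.6],
    [0,0,0,0,0.6],
    [0,0,0,0,0.6]
  ],
  "newtons": 5
}}

```text
time: 14.9
tool_pos: [0.5866, 0.2716, 0.2622]
tool_rot: [3.14, 0.002, 2.948]
contact_force: [-0.2, 1.1, 0.3]
opening: 0.02
grip_force: 0.0
```

>>> {"api": "move_arm", "payload": {
  "rows": [
    [-2.1,-10.8,0,0,0.6],
    [-2.1,-10.8,0,0,0.6],
    [-2.1,-10.8,0,0,0.6],
    [-2.1,-10.8,0,0,0.6],
    [-2.1,-10.8,0,0,0.6],
    [-2.1,-10.8,0,0,0.6],
    [-2.1,-10.8,0,0,0.6],
    [-2.1,-10.8,0,0,0.6],
    [-2.1,-10.8,0,0,0.6],
    [0,0,0,0,0.6]
  ]
}}

```text
time: 15.9
tool_pos: [0.5669, 0.1727, 0.2604]
tool_rot: [-3.14, -0.0, 2.947]
contact_force: [0.1, -0.3, 0.4]
opening: 0.0184
grip_force: 0.0
```

>>> {"api": "move_arm", "payload": {
  "rows": [
    [-1,-5,0,0,0.6],
    [-1,-5,0,0,0.6],
    [0,0,0,0,0.6]
  ]
}}

```text
time: 16.2
tool_pos: [0.5651, 0.164, 0.2603]
tool_rot: [-3.141, -0.0, 2.949]
contact_force: [-0.3, 0.4, 0.9]
opening: 0.0186
grip_force: 0.0
```

>>> {"api": "move_arm", "payload": {
  "rows": [
    [-0.6,-3,0,0,0.6],
    [0,0,0,0,0.6]
  ]
}}

```text
time: 16.4
tool_pos: [0.5645, 0.1614, 0.2603]
tool_rot: [-3.141, -0.0, 2.949]
contact_force: [-0.1, 1.2, -1.1]
opening: 0.0185
grip_force: 0.4
```

>>> {"api": "move_arm", "payload": {
  "rows": [
    [-0.4,-2,0,0,0.6],
    [-0.4,-2,0,0,0.6],
    [0,0,0,0,0.6]
  ]
}}

```text
time: 16.7
tool_pos: [0.5639, 0.1583, 0.2604]
tool_rot: [3.14, -0.0, 2.949]
contact_force: [1.6, 6.1, -1.8]
opening: 0.0182
grip_force: 2.7
```

>>> {"api": "move_arm", "payload": {
  "rows": [
    [-0.4,-2,0,0,0.6],
    [-0.4,-2,0,0,0.6],
    [0,0,0,0,0.6]
  ]
}}

```text
time: 17.0
tool_pos: [0.5633, 0.1554, 0.2603]
tool_rot: [3.138, 0.0, 2.95]
contact_force: [4.0, 10.0, -4.1]
opening: 0.0244
grip_force: 5.0
```

>>> {"api": "move_arm", "payload": {
  "rows": [
    [0.8,4,0,0,0.5],
    [0,0,0,0,0.2],
    [0,0,30,0,0],
    [0,0,50,0,0],
    [0,0,40,0,0],
    [-8,-45,0,0,0],
    [-8,-45,0,0,0],
    [-8,-45,0,0,0],
    [-8,-45,0,0,0],
    [-8,-45,0,0,0],
    [-8,-45,0,0,0],
    [-8,-45,0,0,0]
  ]
}}

```text
time: 18.2
tool_pos: [0.5067, -0.1595, 0.3808]
tool_rot: [-3.141, -0.0, 2.948]
contact_force: [0.5, -0.8, -0.4]
opening: 0.0459
grip_force: 0.0
```

>>> {"api": "move_arm", "payload": {
  "rows": [
    [-20,-35,0,0,0],
    [0,0,0,0,0],
    [0,0,0,0,0]
  ]
}}

```text
time: 18.5
tool_pos: [0.4872, -0.1932, 0.3807]
tool_rot: [3.142, -0.0, 2.946]
contact_force: [-0.2, 1.3, 0.1]
opening: 0.0457
grip_force: 0.0
```

```bash
cat > lugs.py <<'E'
from h import *
def lugs(name="wrist",f="pics/w_l.png",show=False):
    a,c,st=snap(name,f,1.4)
    hsv=cv2.cvtColor(a,cv2.COLOR_RGB2HSV); m=((hsv[:,:,2]>125)&(hsv[:,:,1]<50)).astype(np.uint8)
    n,l,s,ce=cv2.connectedComponentsWithStats(m); out=[]
    for i in range(1,n):
        if s[i,4]<60: continue
        cs,_=cv2.findContours((l==i).astype(np.uint8),cv2.RETR_EXTERNAL,cv2.CHAIN_APPROX_NONE)
        P=np.array([at_z(c,u,v,.015)[:2] for u,v in max(cs,key=len)[:,0]])*1000
        (x,y),(w,h),an=cv2.minAreaRect(P.astype(np.float32))
        if w<h: w,h,an=h,w,an+90
        if w>130 or x<300: continue
        an=(an+90)%180-90
        # brightness-hole side: mean of dark pixels inside filled contour
        fill=cv2.drawContours(np.zeros_like(m),[max(cs,key=len)],-1,1,-1); hole=(fill==1)&(m==0)
        hv=np.argwhere(hole); H=at_z(c,*hv.mean(0)[::-1],.015)[:2]*1000 if len(hv)>5 else np.zeros(2)
        out.append((x,y,w,h,an)); print(np.round([x,y,w,h,an],1),"hole",H.round(),"px",ce[i].round())
    print(st["tool_pos"].round(4),st["tool_rot"].round(3),st["time"]); return out
if __name__=="__main__": lugs(); print("top"); lugs("top","pics/t_l.png")
E
python3 lugs.py
```

```text
[427.5 -32.9  86.2  80.9 -29.4] hole [0. 0.] px [384.  94.]
[517.9  70.8  64.2  16.3   6.7] hole [0. 0.] px [462. 137.]
[559.7  35.1 122.6  17.8 -11.1] hole [0. 0.] px [439. 168.]
[608.2 109.8 103.3  73.8  -7.4] hole [0. 0.] px [489. 184.]
[661.4  72.3  99.2  42.8  36. ] hole [0. 0.] px [463. 229.]
[660.4 194.9  25.9  23.5  78.9] hole [0. 0.] px [544. 213.]
[639.   60.5  17.5  17.4  40.2] hole [0. 0.] px [458. 216.]
[779.3 169.9  72.9  70.6   2.6] hole [0. 0.] px [520. 284.]
[ 703.  -660.4   23.1   18.8   79. ] hole [0. 0.] px [ 49. 323.]
[ 745.1 -678.3   42.    37.    79.5] hole [0. 0.] px [ 47. 343.]
[9.154e+02 1.587e+02 5.410e+01 3.250e+01 2.000e-01] hole [0. 0.] px [517. 349.]
[ 808.7 -689.1   48.9   24.1  -84.8] hole [0. 0.] px [ 54. 372.]
[ 0.4872 -0.1932  0.3807] [ 3.142 -0.     2.946] 18.5
top
[ 932.2 -283.6   98.6   94.3  -89.3] hole [0. 0.] px [339.  97.]
[ 774.6 -359.6   91.6   30.3  -12.2] hole [0. 0.] px [366. 145.]
[ 762.9 -185.    48.7   19.1   71.5] hole [0. 0.] px [306. 147.]
[ 719.1 -223.   114.4   33.7  -30.6] hole [0. 0.] px [320. 163.]
[ 658.6 -143.9   31.6   26.5   89.9] hole [0. 0.] px [294. 182.]
[ 604.4 -416.9  123.6   33.9  -29.9] hole [ 604. -413.] px [388. 202.]
[ 552.5 -150.5   81.9   57.7  -30.4] hole [0. 0.] px [291. 219.]
[ 526.1 -305.8   57.9   21.9   79. ] hole [0. 0.] px [350. 229.]
[437.5 -63.7 118.   35.5 -28.5] hole [446. -66.] px [264. 259.]
[ 456.9 -321.8   77.6   30.4  -30.7] hole [ 465. -334.] px [356. 254.]
[ 428.  -365.4   42.5   41.9  -89.7] hole [0. 0.] px [372. 263.]
[ 378.7 -512.2  105.9   43.7  -32.9] hole [0. 0.] px [424. 282.]
[ 0.4877 -0.1923  0.3807] [3.141 0.    2.948] 18.55
```

View pics/w_l.png

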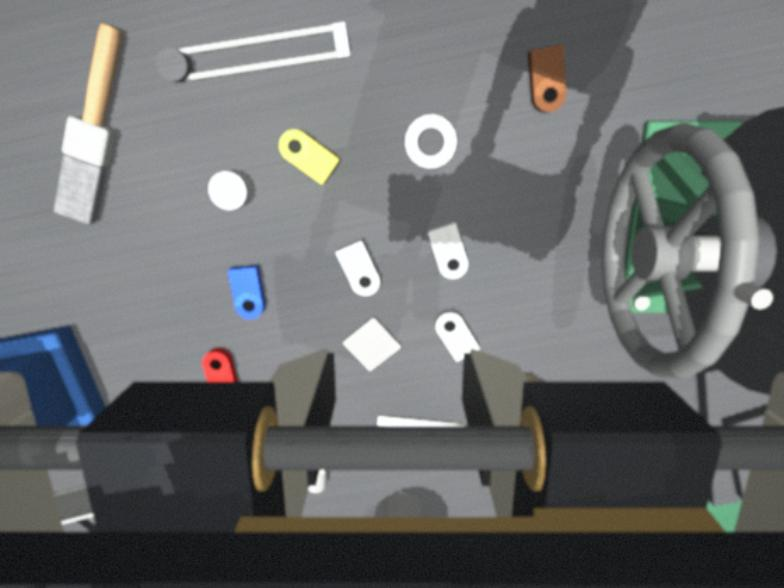

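```bash
python3 - <<'E'
import cv2
a=cv2.imread("pics/w_l.png"); a=cv2.resize(a,(560,420)); h=cv2.cvtColor(a,cv2.COLOR_BGR2HSV)
for u,v in [(307,87),(255,185),(320,192),(318,168),(325,240),(265,245),(200,300//2),(240,120)]: print(u,v,h[v,u])
E
sed -i 's/a,c,st=snap(name,f,1.4)/a,c,st=snap(name,f,1.4); a=np.ascontiguousarray(a)/; s/>125)/>TH)/; s/def lugs/TH=150\ndef lugs/' lugs.py; python3 lugs.py
```

```text
307 87 [ 90   1 254]
255 185 [ 90   1 254]
320 192 [100  10 233]
318 168 [ 48   6 209]
325 240 [ 90   1 254]
265 245 [ 45   2 252]
200 150 [108   8 150]
240 120 [ 40  13 120]
[ 419.8 -123.    98.8   64.3  -78.2] hole [ 419. -134.] px [314.  98.]
[ 378.8 -511.6  107.4   43.9  -31.4] hole [0. 0.] px [ 55. 119.]
[443.6 -57.1  46.6  11.4  86.6] hole [443. -59.] px [366. 105.]
[ 381.4 -401.    22.5   21.9  -50.3] hole [ 378. -404.] px [127. 108.]
[ 376.2 -431.6   41.3   10.9  -88.7] hole [ 375. -435.] px [107. 108.]
[516.7  73.6  52.5   7.8  11.4] hole [0. 0.] px [462. 136.]
[556.8  35.8 108.3  14.1 -11.2] hole [0. 0.] px [438. 169.]
[ 518.6 -241.3   94.3   79.7  -41. ] hole [ 511. -236.] px [256. 179.]
[ 475.1 -317.2   32.5   12.9   85.4] hole [ 475. -317.] px [200. 161.]
[ 499.  -319.    56.5   14.6  -89.6] hole [ 499. -320.] px [203. 176.]
[591.3  89.5  52.1  25.6  -8.3] hole [0. 0.] px [474. 184.]
[595.5 132.4  38.3  28.3  -5.8] hole [0. 0.] px [503. 182.]
[660.3 193.3  24.3  21.8  79.1] hole [0. 0.] px [542. 213.]
[ 602.9 -372.3   82.2   79.9  -67.8] hole [ 606. -370.] px [192. 244.]
[... 962 characters left out ...]
20.4  -9.5] hole [646. 525.] px [ 58. 181.]
[ 657.1 -143.9   25.8   23.5   89.9] hole [0. 0.] px [293. 183.]
[ 604.6 -414.9  123.7   31.2  -31.3] hole [ 586. -405.] px [387. 202.]
[ 563.4 -137.    75.9   27.7  -29.7] hole [0. 0.] px [290. 215.]
[5.696e+02 6.290e+01 2.590e+01 2.540e+01 4.000e-01] hole [0. 0.] px [220. 212.]
[ 526.4 -305.7   46.8   20.2   76.2] hole [0. 0.] px [350. 229.]
[441.6 -63.6 111.   31.3 -26.1] hole [465. -74.] px [264. 259.]
[ 458.1 -319.3   75.2   28.   -30.1] hole [0. 0.] px [355. 253.]
[ 428.  -365.4   41.9   36.6   -1.5] hole [0. 0.] px [371. 263.]
[ 378.6 -511.2  104.8   42.2  -31.7] hole [0. 0.] px [423. 282.]
[ 0.4881 -0.1914  0.3807] [3.141 0.    2.95 ] 18.65
```

```bash
sed -i 's/TH=150/TH=190/; s/w>130 or x<300/not(45<w<72 and 22<h<55 and x>350)/' lugs.py; python3 lugs.py
```

```text
[ 419.9 -144.8   52.3   52.   -10.7] hole [ 420. -145.] px [306. 100.]
[ 540.5 -144.9   60.1   33.7    6.9] hole [ 553. -143.] px [319. 179.]
[ 540.4 -246.4   62.    33.7   12.4] hole [ 554. -243.] px [254. 191.]
[ 638.2 -153.9   61.7   33.8   20.6] hole [ 625. -159.] px [324. 240.]
[ 630.8 -252.3   50.1   49.9   29. ] hole [0. 0.] px [263. 245.]
[ 0.4882 -0.1913  0.3807] [3.142 0.    2.951] 18.7
top
[739.6 514.   48.1  31.7   4.5] hole [0. 0.] px [ 64. 154.]
[441.4 -63.5  63.6  26.3 -26.1] hole [0. 0.] px [264. 258.]
[ 427.  -148.5   51.2   37.    61.8] hole [0. 0.] px [295. 263.]
[ 0.4882 -0.1913  0.3807] [3.142 0.    2.951] 18.75
```

```bash
python3 - <<'E'
from fit import *
b=cv2.resize(cv2.imread("pics/t_l.png"),(560,420),interpolation=cv2.INTER_AREA)
B=cv2.resize(b[140:260,55:250],None,fx=4,fy=4,interpolation=cv2.INTER_CUBIC)
p=[.5884,.2713,-.1932,0]
for x,y in((-.041,-.05),(.041,-.05),(.041,.05),(-.041,.05)):
    u=(proj(cb,W(p,[x,y,.095]))-[55,140])*4; cv2.circle(B,tuple(int(i) for i in u),3,(0,0,255),-1)
cv2.imwrite("pics/m7.png",B)
u=(proj(cb,W([.5873,.2659,-.1932,0],[0,-.2584,.115]))-[55,140])*4;print(u)
E
```

```text
[697.81263882 270.09180929]
```

View pics/m7.png

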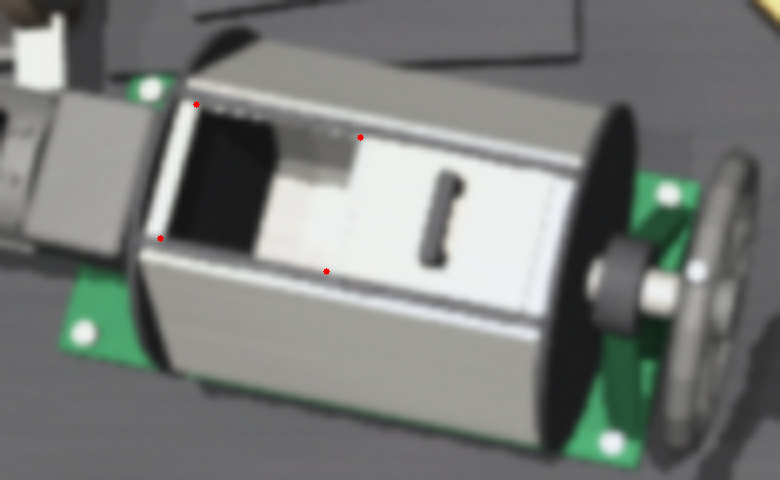

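>>> {"api": "move_arm", "payload": {
  "rows": [
    [26,23,0,0.105,-0.2],
    [26,23,0,0.105,-0.2],
    [0,0,-48,0.105,-0.2],
    [0,0,-48,0,-0.2],
    [0,0,-48,0,-0.2],
    [0,0,-48,0,-0.2],
    [0,0,-48,0,-0.2],
    [0,0,-48,0,-0.2],
    [0,0,-48,0,-0.2],
    [0,0,-25,0,-0.2],
    [0,0,0,0,-0.2]
  ],
  "newtons": 40
}}

```text
time: 19.9
tool_pos: [0.5375, -0.1446, 0.0159]
tool_rot: [3.138, -0.007, -3.018]
contact_force: [0.1, 0.9, 0.2]
opening: 0.0552
grip_force: 0.0
```

>>> {"api": "move_arm", "payload": {
  "rows": [
    [2,0,-11,0,-0.2],
    [0,0,0,0,0.2],
    [0,0,0,0,1],
    [0,0,0,0,1],
    [0,0,0,0,1],
    [0,0,0,0,1]
  ]
}}

```text
time: 20.5
tool_pos: [0.5425, -0.1466, 0.0097]
tool_rot: [-3.141, 0.002, -3.019]
contact_force: [-1.6, 1.2, 6.5]
opening: 0.0314
grip_force: 40.0
```

>>> {"api": "move_arm", "payload": {
  "rows": [
    [0,0,30,0,1],
    [0,0,45,0,1],
    [0,0,45,0,1],
    [0,0,48,0,1],
    [0,0,48,0,1],
    [0,0,48,0,1],
    [0,0,48,0,1],
    [0,0,48,0,1],
    [5,45,0,-0.08,1],
    [5,46,0,-0.08,1],
    [5,46,0,-0.08,1],
    [5,46,0,-0.077,1]
  ]
}}

```text
time: 21.7
tool_pos: [0.5614, 0.0381, 0.3684]
tool_rot: [-3.142, -0.0, 2.943]
contact_force: [0.6, -0.0, -1.0]
opening: 0.0312
grip_force: 40.0
```

>>> {"api": "move_arm", "payload": {
  "rows": [
    [5,46,0,0,1],
    [5,46,0,0,1],
    [5,46,0,0,1],
    [5,46,0,0,1],
    [5,40,0,0,1],
    [0,8,0,0,1],
    [0,0,0,0,1],
    [0,0,0,0,1]
  ]
}}

```text
time: 22.5
tool_pos: [0.5868, 0.2675, 0.3684]
tool_rot: [-3.141, -0.0, 2.946]
contact_force: [-0.8, 0.5, -1.7]
opening: 0.031
grip_force: 40.0
```

>>> {"api": "move_arm", "payload": {
  "rows": [
    [0.5,1.5,-45,0,1],
    [0,0,-45,0,1],
    [0,0,-30,0,1],
    [0,0,-11,0,1],
    [0,0,0,0,1]
  ]
}}

```text
time: 23.0
tool_pos: [0.5871, 0.2685, 0.2369]
tool_rot: [-3.14, -0.002, 2.945]
contact_force: [-0.6, 0.5, -1.0]
opening: 0.0312
grip_force: 40.0
```

>>> {"api": "move_arm", "payload": {
  "rows": [
    [0,0,0,0,0.1],
    [0,0,0,0,0.1],
    [0,0,0,0,0.1],
    [0,0,40,0,0.1],
    [0,0,50,0,0],
    [0,0,41,0,0],
    [-5,-46,0,0,0],
    [-5,-46,0,0.077,0],
    [-5,-46,0,0.08,0],
    [-5,-46,0,0.08,0],
    [-5,-46,0,0.08,0],
    [-5,-46,0,0,0]
  ]
}}

```text
time: 24.2
tool_pos: [0.5569, -0.0075, 0.3699]
tool_rot: [-3.141, 0.002, -3.017]
contact_force: [0.8, -0.1, 0.4]
opening: 0.0457
grip_force: 0.0
```

>>> {"api": "move_arm", "payload": {
  "rows": [
    [-10,-46,0,0,0],
    [-20,-46,0,0,0],
    [-20,-46,0,0,0],
    [-14,-32,0,0,0],
    [0,0,0,0,0],
    [0,0,0,0,0]
  ]
}}

```text
time: 24.8
tool_pos: [0.4934, -0.176, 0.3695]
tool_rot: [-3.141, 0.002, -3.021]
contact_force: [1.0, 0.2, 1.0]
opening: 0.046
grip_force: 0.0
```

```bash
python3 lugs.py
```

```text
[ 420.1 -144.6   53.6   52.9  -83. ] hole [ 420. -145.] px [312. 104.]
[ 540.2 -246.3   61.5   33.7   12.4] hole [ 554. -243.] px [233. 177.]
[ 630.9 -252.3   50.5   50.2   29.1] hole [0. 0.] px [225. 233.]
[ 638.3 -153.9   62.3   33.8   20.5] hole [ 625. -159.] px [287. 246.]
[ 0.4934 -0.176   0.3695] [-3.141e+00  2.000e-03 -3.021e+00] 24.8
top
[739.6 514.   48.1  31.7   4.5] hole [0. 0.] px [ 64. 154.]
[442.6 -36.2  61.8  26.4 -33. ] hole [0. 0.] px [254. 258.]
[ 0.4937 -0.1752  0.3693] [-3.141e+00  1.000e-03 -3.020e+00] 24.85
```

>>> {"api": "move_arm", "payload": {
  "rows": [
    [20,-35,0,0.05,-0.2],
    [27,-35,0,0.045,-0.2],
    [0,0,-48,0,-0.2],
    [0,0,-48,0,-0.2],
    [0,0,-48,0,-0.2],
    [0,0,-48,0,-0.2],
    [0,0,-48,0,-0.2],
    [0,0,-48,0,-0.2],
    [0,0,-48,0,-0.2],
    [0,0,-15,0,-0.2],
    [0,0,0,0,-0.2]
  ]
}}

```text
time: 26.0
tool_pos: [0.5396, -0.2431, 0.0146]
tool_rot: [3.137, -0.004, -2.922]
contact_force: [-0.5, 0.2, -0.0]
opening: 0.055
grip_force: 0.0
```

>>> {"api": "move_arm", "payload": {
  "rows": [
    [0,-2,-5,0,-0.2],
    [0,0,0,0,0.2],
    [0,0,0,0,1],
    [0,0,0,0,1],
    [0,0,0,0,1],
    [0,0,0,0,1]
  ]
}}

```text
time: 26.6
tool_pos: [0.5409, -0.2478, 0.0135]
tool_rot: [-3.141, 0.001, -2.925]
contact_force: [-0.5, 1.6, 6.1]
opening: 0.0299
grip_force: 40.0
```

>>> {"api": "move_arm", "payload": {
  "rows": [
    [0,0,30,0,1],
    [0,0,45,0,1],
    [0,0,45,0,1],
    [0,0,48,0,1],
    [0,0,48,0,1],
    [0,0,48,0,1],
    [0,0,48,0,1],
    [0,0,48,0,1],
    [5,45,0,-0.1,1],
    [5,46,0,-0.1,1],
    [5,46,0,-0.1,1],
    [5,46,0,-0.11,1]
  ]
}}

```text
time: 27.8
tool_pos: [0.56, -0.063, 0.372]
tool_rot: [3.141, -0.001, 2.944]
contact_force: [1.2, 0.5, -2.6]
opening: 0.0294
grip_force: 39.9
```

>>> {"api": "move_arm", "payload": {
  "rows": [
    [4,46,0,0,1],
    [4,46,0,0,1],
    [4,46,0,0,1],
    [4,46,0,0,1],
    [4,46,0,0,1],
    [4,46,0,0,1],
    [2,40,0,0,1],
    [0,14,0,0,1],
    [0,0,0,0,1],
    [0,0,0,0,1]
  ]
}}

```text
time: 28.8
tool_pos: [0.5864, 0.2646, 0.372]
tool_rot: [-3.14, -0.001, 2.949]
contact_force: [-0.3, -0.8, -2.2]
opening: 0.0292
grip_force: 39.9
```

>>> {"api": "move_arm", "payload": {
  "rows": [
    [1,4,-45,0,1],
    [0,0,-45,0,1],
    [0,0,-30,0,1],
    [0,0,-18,0,1],
    [0,0,0,0,1]
  ]
}}

```text
time: 29.3
tool_pos: [0.5863, 0.2669, 0.2316]
tool_rot: [-3.138, -0.005, 2.946]
contact_force: [-0.0, 0.2, -3.1]
opening: 0.0296
grip_force: 39.9
```

Free of contact; release and go back to look.

>>> {"api": "move_arm", "payload": {
  "rows": [
    [0,0,0,0,0.1],
    [0,0,0,0,0.1],
    [0,0,0,0,0.1],
    [0,0,45,0,0.1],
    [0,0,50,0,0],
    [0,0,42,0,0],
    [-5,-46,0,0,0],
    [-5,-46,0,0.077,0],
    [-5,-46,0,0.08,0],
    [-5,-46,0,0.08,0],
    [-5,-46,0,0.08,0],
    [-5,-46,0,0,0]
  ]
}}

```text
time: 30.5
tool_pos: [0.557, -0.0083, 0.3731]
tool_rot: [-3.141, 0.003, -3.015]
contact_force: [1.4, -0.9, -0.2]
opening: 0.046
grip_force: 0.0
```

>>> {"api": "move_arm", "payload": {
  "rows": [
    [-10,-46,0,0,0],
    [-20,-46,0,0,0],
    [-20,-46,0,0,0],
    [-14,-32,0,0,0],
    [0,0,0,0,0],
    [0,0,0,0,0]
  ]
}}

```text
time: 31.1
tool_pos: [0.4935, -0.1768, 0.3727]
tool_rot: [-3.141, 0.002, -3.019]
contact_force: [1.1, -0.5, 0.1]
opening: 0.0461
grip_force: 0.0
```

```bash
python3 lugs.py
```

```text
[ 420.2 -144.6   53.3   52.6    7.6] hole [ 420. -145.] px [312. 104.]
[ 630.9 -252.3   50.3   49.9   29.6] hole [0. 0.] px [226. 233.]
[ 638.3 -154.    62.4   34.1   21.2] hole [ 625. -159.] px [287. 245.]
[ 0.4935 -0.1768  0.3727] [-3.141e+00  2.000e-03 -3.019e+00] 31.1
top
[739.6 514.   48.1  31.7   4.5] hole [0. 0.] px [ 64. 154.]
[443.2 -37.2  61.1  25.1 -26. ] hole [0. 0.] px [254. 257.]
[ 0.4938 -0.176   0.3725] [-3.141e+00  2.000e-03 -3.018e+00] 31.15
```

>>> {"api": "move_arm", "payload": {
  "rows": [
    [45,7,0,0.08,-0.2],
    [45,7,0,0.08,-0.2],
    [45,7,0,0.08,-0.2],
    [9.5,1,-45,0,-0.2],
    [0,0,-48,0,-0.2],
    [0,0,-48,0,-0.2],
    [0,0,-48,0,-0.2],
    [0,0,-48,0,-0.2],
    [0,0,-48,0,-0.2],
    [0,0,-48,0,-0.2],
    [0,0,-26,0,-0.2],
    [0,0,0,0,-0.2]
  ]
}}

```text
time: 32.4
tool_pos: [0.6357, -0.1515, 0.0079]
tool_rot: [3.136, -0.006, -2.775]
contact_force: [-1.0, 0.7, -0.2]
opening: 0.0548
grip_force: 0.0
```

>>> {"api": "move_arm", "payload": {
  "rows": [
    [0,0,0,0,-0.2]
  ]
}}

```text
time: 32.5
tool_pos: [0.639, -0.1532, 0.0132]
tool_rot: [-3.141, 0.001, -2.776]
contact_force: [0.6, -0.3, 0.3]
opening: 0.0548
grip_force: 0.0
```

>>> {"api": "move_arm", "payload": {
  "rows": [
    [0,-0.5,-7,0,-0.2],
    [0,0,0,0,0.2],
    [0,0,0,0,1],
    [0,0,0,0,1],
    [0,0,0,0,1],
    [0,0,0,0,1]
  ]
}}

```text
time: 33.1
tool_pos: [0.6384, -0.155, 0.0063]
tool_rot: [-3.141, 0.001, -2.777]
contact_force: [-0.8, 0.2, 5.0]
opening: 0.0316
grip_force: 40.0
```

>>> {"api": "move_arm", "payload": {
  "rows": [
    [0,0,30,0,1],
    [0,0,45,0,1],
    [0,0,45,0,1],
    [0,0,48,0,1],
    [0,0,48,0,1],
    [0,0,48,0,1],
    [0,0,48,0,1],
    [0,0,48,0,1],
    [-6,45,0,-0.14,1],
    [-6,46,0,-0.14,1],
    [-6,46,0,-0.14,1],
    [-6,46,0,-0.14,1]
  ]
}}

```text
time: 34.3
tool_pos: [0.6133, 0.0297, 0.3649]
tool_rot: [-3.142, -0.001, 2.939]
contact_force: [1.3, 0.5, -1.7]
opening: 0.0316
grip_force: 40.0
```

>>> {"api": "move_arm", "payload": {
  "rows": [
    [-6,46,0,0,1],
    [-6,46,0,0,1],
    [-6,46,0,0,1],
    [-6,46,0,0,1],
    [-4,46,0,0,1],
    [0,8,0,0,1],
    [0,0,0,0,1],
    [0,0,0,0,1]
  ]
}}

```text
time: 35.1
tool_pos: [0.5862, 0.2652, 0.365]
tool_rot: [-3.14, -0.001, 2.945]
contact_force: [0.8, -0.6, -1.5]
opening: 0.0315
grip_force: 40.0
```

>>> {"api": "move_arm", "payload": {
  "rows": [
    [1,3,-45,0,1],
    [0,0,-45,0,1],
    [0,0,-30,0,1],
    [0,0,-11,0,1],
    [0,0,0,0,1]
  ]
}}

```text
time: 35.6
tool_pos: [0.587, 0.2675, 0.2335]
tool_rot: [-3.14, -0.002, 2.944]
contact_force: [-0.5, -0.2, -1.2]
opening: 0.0313
grip_force: 40.0
```

>>> {"api": "move_arm", "payload": {
  "rows": [
    [0,0,0,0,0.1],
    [0,0,0,0,0.1],
    [0,0,0,0,0.1],
    [0,0,45,0,0.1],
    [0,0,50,0,0],
    [0,0,42,0,0],
    [-20,-40,0,0,0],
    [-25,-40,0,0,0],
    [0,-40,0,0,0],
    [0,0,0,0,0],
    [0,0,0,0,0]
  ]
}}

```text
time: 36.7
tool_pos: [0.5422, 0.1487, 0.3729]
tool_rot: [3.14, 0.002, 2.944]
contact_force: [0.6, -0.1, 0.1]
opening: 0.0461
grip_force: 0.0
```

```bash
python3 - <<'E'
from fit import *
a,c,st=snap("wrist","pics/w8.png",1.4);print(st["tool_pos"],st["time"],st["opening"])
p=[.5875,.269,-.1932]
for q in ([0,-.112,.125],[0,-.112,.115],[0,0,.125]):print(q,proj(c,W(p,q))*1.4)
E
```

```text
[0.54223773 0.14869385 0.37293525] 36.7 0.046112342007542495
[0, -0.112, 0.125] [421.68354373 329.41042504]
[0, -0.112, 0.115] [420.8667293  322.72461413]
[0, 0, 0.125] [623.39411088 328.77900368]
```

View pics/w8.png

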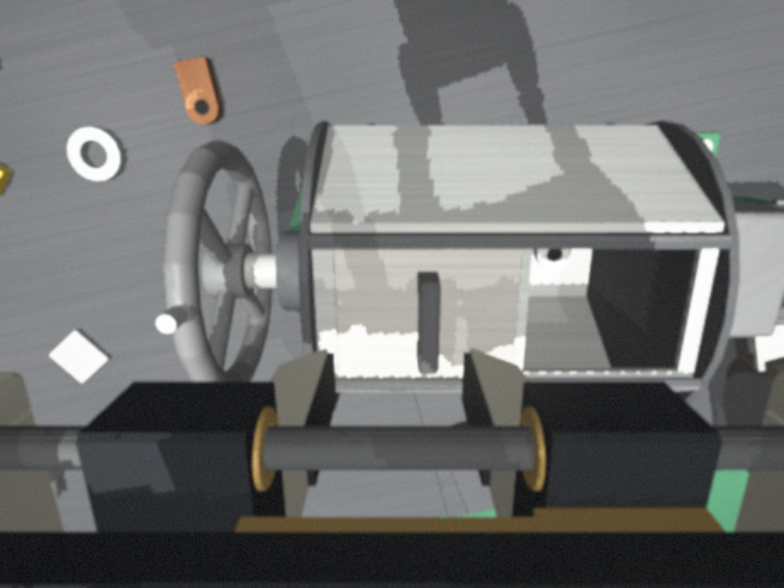

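>>> {"api": "move_arm", "payload": {
  "rows": [
    [23.5,13,0,0,0],
    [0,0,-45,0,0],
    [0,0,-45,0,0],
    [0,0,-22,0,0],
    [0,0,0,0,0.3],
    [0,0,0,0,0.6],
    [0,0,0,0,0.6],
    [0,0,0,0,0.6]
  ],
  "newtons": 5
}}

```text
time: 37.55
tool_pos: [0.5658, 0.1628, 0.2599]
tool_rot: [3.141, 0.001, 2.946]
contact_force: [-0.0, 0.2, -0.7]
opening: 0.0203
grip_force: 0.0
```

>>> {"api": "move_arm", "payload": {
  "rows": [
    [2.1,10.8,0,0,0.6],
    [2.1,10.8,0,0,0.6],
    [2.1,10.8,0,0,0.6],
    [2.1,10.8,0,0,0.6],
    [2.1,10.8,0,0,0.6],
    [2.1,10.8,0,0,0.6],
    [2.1,10.8,0,0,0.6],
    [2.1,10.8,0,0,0.6],
    [2.1,10.8,0,0,0.6],
    [1.6,8,0,0,0.6],
    [0,0,0,0,0.6]
  ]
}}

```text
time: 38.65
tool_pos: [0.5858, 0.2691, 0.2591]
tool_rot: [3.141, -0.001, 2.947]
contact_force: [-0.6, 0.1, 0.2]
opening: 0.0183
grip_force: 0.0
```

>>> {"api": "move_arm", "payload": {
  "rows": [
    [0.8,4,0,0,0.6],
    [0,0,0,0,0.6]
  ]
}}

```text
time: 38.85
tool_pos: [0.5866, 0.2719, 0.2592]
tool_rot: [3.141, -0.001, 2.946]
contact_force: [0.7, 0.2, -0.1]
opening: 0.0181
grip_force: 0.0
```

>>> {"api": "move_arm", "payload": {
  "rows": [
    [0.6,3,0,0,0.6],
    [0,0,0,0,0.6]
  ]
}}

```text
time: 39.05
tool_pos: [0.5872, 0.2744, 0.2593]
tool_rot: [-3.141, -0.001, 2.946]
contact_force: [-1.4, -1.0, 0.3]
opening: 0.0188
grip_force: 0.7
```

>>> {"api": "move_arm", "payload": {
  "rows": [
    [0.5,2.5,0,0,0.6],
    [0,0,0,0,0.6]
  ]
}}

```text
time: 39.25
tool_pos: [0.5874, 0.2749, 0.2593]
tool_rot: [-3.137, -0.002, 2.945]
contact_force: [-3.8, -9.5, 0.6]
opening: 0.019
grip_force: 5.0
```

>>> {"api": "move_arm", "payload": {
  "rows": [
    [0.5,2.5,0,0,0.6],
    [0,0,0,0,0.6]
  ]
}}

```text
time: 39.45
tool_pos: [0.5878, 0.2772, 0.2593]
tool_rot: [-3.137, -0.002, 2.944]
contact_force: [-4.6, -9.5, 1.1]
opening: 0.0238
grip_force: 5.0
```

>>> {"api": "move_arm", "payload": {
  "rows": [
    [-1,-5,0,0,0.5],
    [0,0,0,0,0.2],
    [0,0,30,0,0],
    [0,0,50,0,0],
    [0,0,35,0,0],
    [-9,-46,0,0,0],
    [-9,-46,0,0,0],
    [-9,-46,0,0,0],
    [-9,-46,0,0,0],
    [-9,-46,0,0,0],
    [-9,-46,0,0,0],
    [-9,-46,0,0,0]
  ]
}}

```text
time: 40.65
tool_pos: [0.5241, -0.0489, 0.375]
tool_rot: [3.141, 0.002, 2.946]
contact_force: [0.8, -0.5, 0.1]
opening: 0.0459
grip_force: 0.0
```

>>> {"api": "move_arm", "payload": {
  "rows": [
    [-20,-45,0,0,0],
    [-20,-45,0,0,0],
    [-10,-40,0,0,0],
    [0,0,0,0,0],
    [0,0,0,0,0]
  ]
}}

```text
time: 41.15
tool_pos: [0.4745, -0.178, 0.3747]
tool_rot: [3.141, 0.001, 2.944]
contact_force: [0.5, -0.5, 0.7]
opening: 0.0459
grip_force: 0.0
```

```bash
python3 lugs.py; python3 - <<'E'
import cv2
b=cv2.resize(cv2.imread("pics/t_l.png"),(560,420),interpolation=cv2.INTER_AREA)
cv2.imwrite("pics/m9.png",cv2.resize(b[140:260,55:250],None,fx=4,fy=4,interpolation=cv2.INTER_CUBIC))
E
```

```text
[ 418.8 -144.3   53.3   51.2   78.8] hole [ 420. -145.] px [298. 110.]
[ 630.5 -251.5   50.5   49.4   29.7] hole [0. 0.] px [258. 256.]
[ 0.4745 -0.178   0.3747] [3.141e+00 1.000e-03 2.944e+00] 41.15
top
[739.5 514.   47.9  31.7   4.5] hole [0. 0.] px [ 64. 154.]
[ 682.2 -186.3   66.2   25.7  -26.2] hole [0. 0.] px [307. 175.]
[ 573.7 -380.9   65.5   26.5  -27.6] hole [0. 0.] px [376. 213.]
[ 420.5 -144.7   49.2   47.4   45.2] hole [ 421. -146.] px [293. 266.]
[408.2 -35.5  58.1  24.9 -26.1] hole [0. 0.] px [254. 270.]
[ 0.4748 -0.1772  0.3748] [3.141e+00 1.000e-03 2.946e+00] 41.2
```

View pics/m9.png

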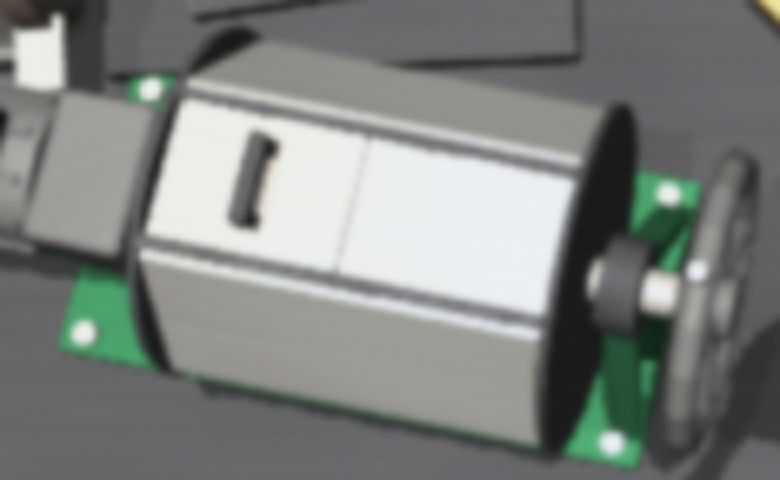

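The cover is shut with its seam at (370,140)–(335,270), the stud stands at (698,269), which is the top position, and no lugs remain on the bench.

```bash
python3 -c "from cell import workorder; print(workorder.hand_in())"
```

```text
the job is handed in; nothing more can be done
None
```

I turned the barrel hatch-up, put all three lugs found on the bench inside, slid the cover fully shut and handed the job in at about 41 s; no verdict was returned.

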